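# Work a model beam in behind the post of a layout board

## Robot

A 6-joint arm with a two-finger parallel gripper is mounted at the origin on a cart in front of the work surface, level with it; the furniture and walls round the work are solid. World frame = base frame: x ahead of the robot, y to its left, z up, the work surface at z = 0. Lengths are in m, angles in rad, forces in N, time in s.
With the tool pointing down it reaches from about 0.375 to 0.9 m from the base axis. Payload 3.1 kg.
Tool frame: the origin (TCP) lies midway between the tips of the shut fingers; the grasp point (between the pads) lies 19 mm behind it (env.hold_point_z is the distance from the TCP to the grasp point, in m); z points along the fingers, y is the line along which they close (so a half turn about z gives the same grasp; the last joint's range is limited). The gripper opens to 85 mm and grips with 20 to 120 N. Pads are 22 mm wide; open, the fingers measure 114 mm over their backs; the gripper's body (76 mm by 85 mm) begins 54 mm behind the grasp point. The pads swing forward as they close: fully open they stand 13 mm farther back than shut.
Start: joints at [-1.331, 0.527, 1.433, -0, 1.181, -0.178], TCP at [0.254, -0.571, 0.231] pointing down, gripper open.
Joint ranges: [-3.08, 3.08], [-0.75, 2.2], [0.22, 2.44], [-1.43, 4.57], [0, 2.65], [-2.85, 2.85]. Speed limits (rad/s): [2.79, 2.79, 3.14, 3.14, 3.14, 3.14].

## Interface

Orientations are given as a unit quaternion [x, y, z, w].
In Python, from cell import env gives the robot as it stands. The module is installed in compiled form; this text tells all that it offers.
- The arm moves only by the tool apply_moves, never from a script. Its arguments are lists of equal length, an entry for each row: "grip": the opening, from 0 (shut) to 1 (fully open); "linear": the shift along the tool's x, y, z in m, a list of three; "rot": the turn, a rotation vector about the tool's x, y, z in degrees, a list of three. In form: {"grip": [grip, ...], "linear": [[dx, dy, dz], ...], "rot": [[wx, wy, wz], ...]}. A call has 1 to 10 rows; each row shifts and turns the commanded pose from where the row before left it, along the tool's axes as they then stand; what a row does not reach is not made up. A row lasts 1/10 s, in which the tool goes at most 50 mm and 8.59 degrees, less where a joint would pass 70% of its speed; a pose out of reach is approached as far as the arm can. A call with a gripper value outside its range is refused whole. The fingers move at their own pace and stop on an object; the grip force is fixed at half the most. Time passes only in rows, so rows that do not move let the fingers close. It gives the time, the measured TCP pose, the force, the opening and the grip force at its end, in the units of the state.
- env.read_state(): the state, without advancing time (a new reading comes with each control period).
- env.grab_frame(name): name is "scene" or "side" or "wrist"; returns a dict with "img" (420x560x3 uint8, blue, green, red), "fov_y" (degrees; the focal length in pixels is half the picture's height over the tangent of half this angle, whatever the lens; pixels are square), "cx", "cy" (the principal point, pixels), "eye" and "rotation" of the camera in the world. Camera axes: x right, y down, z forward; pixel columns grow to the right and rows downward; lengths in m; the calibration is good to about 2 mm. The wrist camera is an equidistant fisheye: a pixel r from the principal point sees the ray r / f radians off the axis. A picture is of the moment at which its call begins. There is no depth.
- env.job_done(): hands the job in; it is judged then, once.
The state is a dict: "time": time; "q": joint angles; "qd": joint speeds; "tau": joint torques, N m; "tool_pos": TCP position; "orientation": TCP orientation; "contact_force": force on the tool from outside, world axes, zero at the start; "torque": the same for the moment, N m; "width": finger opening in m; "finger_force": force on a finger pad.
Only numpy, scipy, OpenCV 4.12 (cv2) and the standard library are available. Lean on these libraries where they do the work, as an engineer would, in place of code of your own. Each camera call takes 0.05 s, during which the arm holds its last target. There are 200 camera calls.

## Task

Put the loose wooden beam into the three-sided bay of the layout board by gently pushing it with the fingertips, without gripping or lifting it: its left end goes in behind the upright post, then the other end is swung in, until the beam lies flat against the bay's back fence along its whole length, between the two end stops. Leave the paint pots and the eraser where they stand.

Things in the scene. Friction and masses are not known exactly. Their poses are not given: they have to be found in the camera images.
- layout_board: Fixed grey board 250 x 430 x 10 mm lying on the table, with a low three-sided bay of wood battens (18 mm high) on it, open to the robot. Origin: at table height, below the middle of the back fence's inner face; x runs from the bay's mouth to the fence (away from the robot), y left along the fence, z up. The board spans x -220 to +30, y -240 to +190 mm; its top is at z = 10 mm.
- fence_mid (a point): Middle of the back fence's inner (robot-side) face at its foot, on the board's top; axes as the board's. The inner face is the plane x = 0; the fence is 20 mm thick.
- left_stop (a point): Robot-side inner corner of the left end stop, at its foot: board x = -60, y = +120 mm. The stop runs from here back to the fence and is 18 mm thick.
- right_stop (a point): Robot-side inner corner of the right end stop, at its foot: board x = -45, y = -120 mm. The stop runs from here back to the fence and is 18 mm thick.
- post: Fixed round upright wooden post, 16 mm in diameter, 45 mm high, standing on the board in the left part of the bay's mouth. Origin: centre of its foot, on the board's top, 66 mm in front of the fence face (58 mm clear between post and fence), 40 to 60 mm left of the bay's middle. Axes parallel to the board's.
- beam: Loose straight wooden beam, 22 mm wide (its x), 200 mm long (its y), 18 mm high, about 70 g, lying on the board in front of the bay, shifted to the right. Origin: centre of its underside. Roughly parallel to the fence at the start, y axis to the left. It slides with ordinary wood friction: pushed sideways near one end it turns about a point beyond its middle.
- beam_left (a point): Centre of the beam's left end face (beam y = +100 mm), 9 mm above its underside.
- beam_right (a point): Centre of the beam's right end face (beam y = -100 mm), 9 mm above its underside.
- pot_tall: Bystander: small paint pot, 34 mm across, 41 mm high, standing on the left front part of the board. Origin: centre of its foot.
- pot_wide: Bystander: small paint pot, 39 mm across, 36 mm high, standing near the left front corner of the board. Origin: centre of its foot.
- eraser: Bystander: eraser, 20 x 42 x 12 mm, lying on the left part of the board. Origin: centre of its underside.
Things that resemble listed ones, but are neither listed nor needed, are in the scene too. Of the things like the beam, leave any that is white; of the rest the larger one is meant.

How it is judged:
By the outcome, as a careful person would: the job done as asked, in the order asked, and still so for the second after the job is handed in, with the robot touching nothing.
It also fails if it takes over 72 s, if anything falls off the work surface, if the arm or the gripper's body presses on something with over 40 N, if the wrist force passes 120 N, or if a joint passes its speed limit or range.

## Working session

There is one attempt and no reset: what is moved stays moved. The work goes in short steps, Python scripts to look and compute and a tool call to move; the robot and the scene stay as the last step left them, time stands still between calls to the robot, and variables do not carry over. Pictures are saved under pics/ and viewed, at most 10 in all, crops included, and the job is handed in when it is done.

Besides the shell and the picture viewer there is one more tool, called after ">>>" in YAML: its name, and indented under it one key for each argument. apply_moves: Moves the arm, as the interface text tells. Its arguments: {"type":"object","properties":{"grip":{"type":"array"},"linear":{"type":"array"},"rot":{"type":"array"}},"required":["grip","linear","rot"]}

```bash
mkdir -p pics; cat > h.py <<'E'
import numpy as np, cv2
from cell import env
def grab(n,fn=None):
    f=env.grab_frame(n)
    if fn: cv2.imwrite('pics/'+fn,f['img'])
    return f
def ray(f,u,v,wrist=False):
    fl=210/np.tan(np.radians(f['fov_y'])/2)
    d=np.array([(u-f['cx'])/fl,(v-f['cy'])/fl,1.])
    if wrist:
        r=np.hypot(d[0],d[1]); d=np.array([*(np.sin(r)*d[:2]/max(r,1e-9)),np.cos(r)])
    return np.array(f['rotation'])@d
def pt(f,u,v,z,wrist=False):
    d=ray(f,u,v,wrist); e=np.array(f['eye']); return (e+d*(z-e[2])/d[2])[:2]
def px(f,p):
    fl=210/np.tan(np.radians(f['fov_y'])/2)
    c=np.array(f['rotation']).T@(np.array(p)-np.array(f['eye'])); return np.array([f['cx']+fl*c[0]/c[2],f['cy']+fl*c[1]/c[2]])
E
python3 - <<'E'
from h import *
for n in('scene','side'):
    f=grab(n,n+'0.png'); print(n,f['eye'],f['fov_y'],f['cx'],f['cy'],np.round(f['rotation'],3).tolist())
s=env.read_state();print(s['time'],s['tool_pos'],s['orientation'],s['contact_force'])
E
```

```text
scene [-0.32552477 -0.53051967  0.49337265] 49.320674548382954 282.31569121488116 209.75648673492464 [0.726, -0.425, 0.267, -0.47]
side [0.1979971  0.63233025 0.53444829] 55.557276879221035 279.96654205283767 206.64458222854188 [-0.183, 0.855, -0.475, 0.101]
0.1 [ 0.2534624  -0.57057002  0.23041597] [ 9.78258401e-01  2.07387306e-01 -2.02646618e-05 -1.00263165e-03] [-0.31539139 -0.83720763  0.0698338 ]
```

View pics/scene0.png

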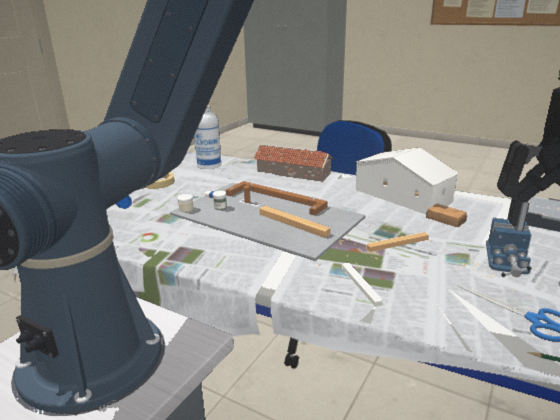

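View pics/side0.png

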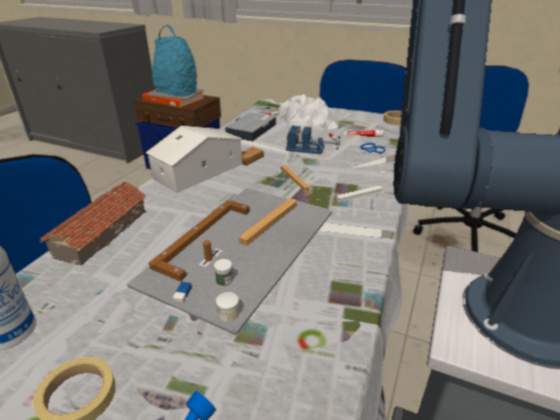

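The scene view shows the bay at about (225–327, 185–213), the beam at (260–330, 207–235) and the post near (247, 190). The side view shows the post at (208, 250), the pots at (223, 272) and (228, 306), and the eraser at (182, 291). I'll enlarge both.

```bash
sed -i "s/^from cell/from scipy.spatial.transform import Rotation as R\nfrom cell/; s/np.array(f\['rotation'\])/R.from_quat(f['rotation']).as_matrix()/g" h.py
python3 - <<'E'
from h import *
a=cv2.imread('pics/side0.png')[180:340,120:340]; b=cv2.imread('pics/scene0.png')[170:265,165:375]
cv2.imwrite('pics/c1.png',cv2.resize(a,None,fx=3.6,fy=3.6,interpolation=cv2.INTER_CUBIC))
cv2.imwrite('pics/c2.png',cv2.resize(b,None,fx=3.8,fy=3.8,interpolation=cv2.INTER_CUBIC))
for n in('scene','side'):
    f=env.grab_frame(n); R_=R.from_quat(f['rotation']).as_matrix(); print(R_[:,2])
fs=env.grab_frame('side')
print(pt(fs,240,240,.028),pt(fs,297,204,.028))
E
```

```text
[ 0.78734577  0.45585646 -0.41506809]
[ 0.34668147 -0.77454564 -0.52904727]
[0.55243259 0.04736859] [ 0.49712838 -0.13716511]
```

View pics/c1.png

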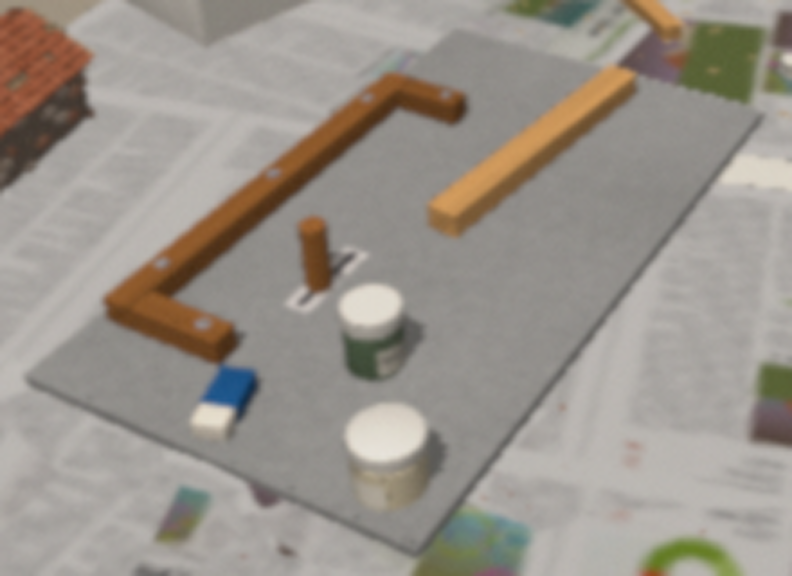

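View pics/c2.png

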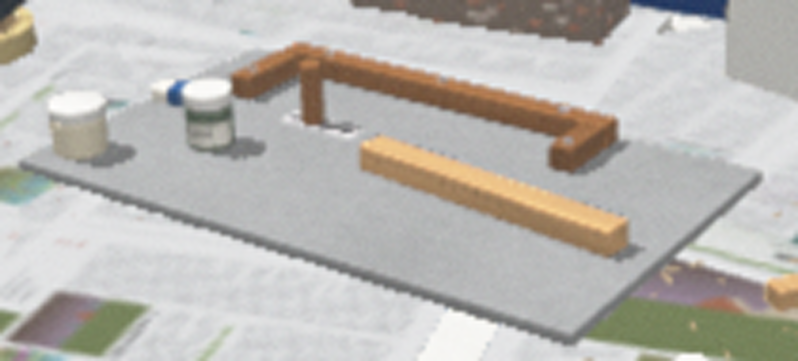

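The enlarged crops show clear board corners, beam top corners and post. I'll turn them into positions.

```bash
cat > m.py <<'E'
from h import *
fs=env.grab_frame('side'); fc=env.grab_frame('scene')
S=lambda x,y,z: pt(fs,(x+.5)/3.6-.5+120,(y+.5)/3.6-.5+180,z)
C=lambda x,y,z: pt(fc,(x+.5)/3.8-.5+165,(y+.5)/3.8-.5+170,z)
W=[S(28,380,.01),S(415,550,.01),S(763,117,.01),S(455,30,.01),C(22,163,.01),C(575,335,.01),C(760,176,.01)]
B=np.array([(.03,.19),(-.22,.19),(-.22,-.24),(.03,-.24),(-.22,.19),(-.22,-.24),(.03,-.24)])
W=np.array(W); from scipy.optimize import least_squares
T=lambda p,b: np.c_[np.cos(p[2])*b[:,0]-np.sin(p[2])*b[:,1]+p[0],np.sin(p[2])*b[:,0]+np.cos(p[2])*b[:,1]+p[1]]
p=least_squares(lambda p:(T(p,B)-W).ravel(),[.6,0,0]).x
print('board',p,'deg',np.degrees(p[2])); print('resid mm',np.round(1000*(T(p,B)-W),1).tolist())
c,s=np.cos(p[2]),np.sin(p[2])
def inv(w): d=np.array(w)-p[:2]; return np.round(1000*np.array([c*d[0]+s*d[1],-s*d[0]+c*d[1]]),1)
for n,w in dict(bLb_s=S(430,205,.028),bLf_s=S(462,217,.028),bRb_s=S(608,69,.028),bRf_s=S(635,77,.028),
 bLb_c=C(378,137,.028),bLf_c=C(361,145,.028),bRf_c=C(615,230,.028),bRb_c=C(627,219,.028),
 post_top_s=S(314,224,.055),post_top_c=C(311,62,.055),post_ft_s=S(317,285,.01),post_ft_c=C(314,122,.01),
 lst_s=S(235,332,.028),rst_s=S(465,97,.028), lst_c=C(247,78,.028), rst_c=C(550,152,.028), potT=S(372,368,.01), potTtop=S(371,305,.051),potW=S(388,497,.01),potWtop=S(387,430,.046),).items(): print(n,inv(w),np.round(w,4))
E
python3 m.py
```

```text
board [ 0.64983344  0.04911216 -0.06901516] deg -3.954277202633772
resid mm [[3.2, -2.0], [-5.5, 0.7], [-3.0, -11.2], [-0.5, -7.8], [0.2, 11.8], [-2.7, 4.4], [8.3, 4.1]]
bLb_s [-88.7 -17.8] [0.5602 0.0375]
bLf_s [-111.8  -16.7] [0.5372 0.0402]
bRb_s [-110.2 -208.6] [ 0.5255 -0.1514]
bRf_s [-131.3 -207.8] [ 0.5046 -0.1491]
bLb_c [-91.4 -22.5] [0.5571 0.033 ]
bLf_c [-107.7  -20.6] [0.541 0.036]
bRf_c [-126.5 -218.8] [ 0.5085 -0.1605]
bRb_c [-110.1 -218. ] [ 0.5249 -0.1607]
post_top_s [-63.3  57.7] [0.5907 0.111 ]
post_top_c [-61.7  54.7] [0.5921 0.108 ]
post_ft_s [-59.7  57.2] [0.5942 0.1103]
post_ft_c [-61.7  54.7] [0.5921 0.1079]
lst_s [-59.8 126. ] [0.5988 0.1789]
rst_s [ -42.7 -131. ] [ 0.5982 -0.0787]
lst_c [-56.9 117.7] [0.6012 0.1705]
rst_c [ -51.9 -130.5] [ 0.5891 -0.0775]
potT [-127.1   99.1] [0.5299 0.1568]
potTtop [-127.8   95.7] [0.5289 0.1534]
potW [-185.5  169.2] [0.4765 0.2307]
potWtop [-182.7  161.6] [0.4788 0.2229]
```

>>> apply_moves:
  grip: [0,0,0,0,0,0,0,0,0,0]
  linear:
    - [0,0,0]
    - [0,0,0]
    - [0,0,0]
    - [0,0,0]
    - [0.005,-0.04,0]
    - [0.005,-0.04,0]
    - [0.005,-0.04,0]
    - [0.005,-0.04,0]
    - [0.005,-0.04,0]
    - [0.005,-0.04,0]
  rot:
    - [0,0,8.5]
    - [0,0,8.5]
    - [0,0,8.5]
    - [0,0,8.5]
    - [0,0,0]
    - [0,0,0]
    - [0,0,0]
    - [0,0,0]
    - [0,0,0]
    - [0,0,0]

```text
time: 1.35
tool_pos: [0.3254, -0.3387, 0.2315]
orientation: [0.996, -0.088, 0.0, 0.0]
contact_force: [0.0, -0.5, 0.5]
width: 0.0001
finger_force: 0.0
```

>>> apply_moves:
  grip: [0,0,0,0,0,0,0,0,0,0]
  linear:
    - [0.005,-0.04,0]
    - [0.005,-0.04,0]
    - [0.005,-0.04,0]
    - [0.005,-0.04,0]
    - [0.005,-0.04,0]
    - [0.005,-0.04,0]
    - [0.005,-0.04,0]
    - [0.005,-0.04,0]
    - [0,0,0]
    - [0,0,0]
  rot:
    - [0,0,0]
    - [0,0,0]
    - [0,0,0]
    - [0,0,0]
    - [0,0,0]
    - [0,0,0]
    - [0,0,0]
    - [0,0,0]
    - [0,0,0]
    - [0,0,0]

```text
time: 2.35
tool_pos: [0.4205, -0.0314, 0.2314]
orientation: [0.996, -0.086, 0.0, 0.0]
contact_force: [-0.4, -0.7, -0.5]
width: 0.0002
finger_force: 0.0
```

```bash
python3 - <<'E'
from h import *
f=grab('wrist','w1.png'); print(f['eye'],f['fov_y'],f['cx'],f['cy'],R.from_quat(f['rotation']).as_matrix().round(3).tolist())
cv2.imwrite('pics/w1b.png',cv2.resize(f['img'],None,fx=1.42,fy=1.42,interpolation=cv2.INTER_CUBIC))
E
```

```text
[ 0.49641105 -0.04483224  0.37475541] 65.70646984690485 278.8225061968938 211.886853166996 [[-0.173, -0.939, -0.298], [-0.985, 0.165, 0.052], [0.0, 0.303, -0.953]]
```

View pics/w1b.png

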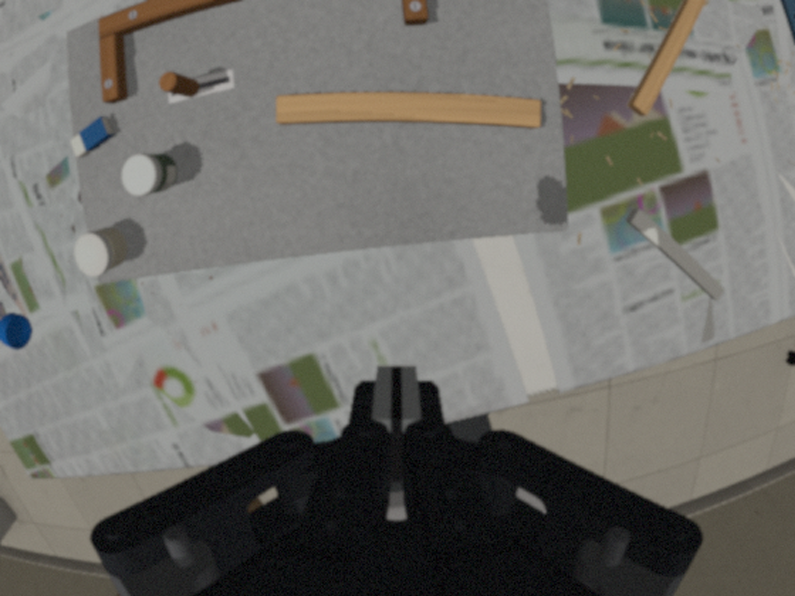

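The wrist view (scaled 1.42) shows the beam at (277–541, 95–125), the post at (180, 83), the left stop at (112, 98), the right stop at (415, 20) and the pots at (142, 174) and (95, 255). The fence is cut off, so I'll shift forward and measure.

>>> apply_moves:
  grip: [0,0,0,0]
  linear:
    - [0.025,0,0]
    - [0.025,0,0]
    - [0.01,0,0]
    - [0,0,0]
  rot:
    - [0,0,0]
    - [0,0,0]
    - [0,0,0]
    - [0,0,0]

```text
time: 2.8
tool_pos: [0.4803, -0.0442, 0.2312]
orientation: [0.996, -0.089, 0.0, 0.0]
contact_force: [0.9, 0.4, -0.3]
width: -0.0003
finger_force: 0.0
```

```bash
cat >> h.py <<'E'
def mask(img):
    h=cv2.cvtColor(img,cv2.COLOR_BGR2HSV); return cv2.inRange(h,(8,70,140),(25,200,255))
def beam(f,wrist=True,near=(.56,-.02)):
    n,l,st,ce=cv2.connectedComponentsWithStats(cv2.morphologyEx(mask(f['img']),cv2.MORPH_OPEN,np.ones((3,3))))
    best=None
    for i in range(1,n):
        if st[i,4]<250: continue
        vs,us=np.where(l==i); P=np.array([pt(f,u,v,.028,wrist) for u,v in zip(us,vs)])
        r=cv2.minAreaRect((P*1000).astype(np.float32)); a=max(r[1])
        print('cand',st[i,4],ce[i].round(),np.round(r[0],1),np.round(r[1],1))
        if np.hypot(*(np.array(r[0])/1000-near))<.15 and (best is None or a>max(best[1])): best=r
    b=cv2.boxPoints(best)/1000
    e=[b[i]-b[i-1] for i in range(4)]; k=max(range(4),key=lambda i:np.hypot(*e[i])); d=e[k]; d=d*np.sign(d[1])/np.hypot(*d)
    c=np.array(best[0])/1000
    print('centre',c.round(4),'yaw',np.degrees(np.arctan2(-d[0],d[1])).round(1),'L',(c+.1*d).round(4),'R',(c-.1*d).round(4)); return c,d
E
python3 - <<'E'
from h import *
f=grab('wrist','w2.png'); beam(f)
cv2.imwrite('pics/w2b.png',cv2.resize(f['img'][:240],None,fx=1.42,fy=1.42,interpolation=cv2.INTER_CUBIC))
E
```

```text
cand 525 [484.  56.] [ 594.  -313.4] [14.9 84.2]
cand 3494 [284. 133.] [534.1 -59.5] [196.8  21. ]
centre [ 0.5341 -0.0595] yaw -10.5 L [0.5523 0.0388] R [ 0.5159 -0.1579]
```

View pics/w2b.png

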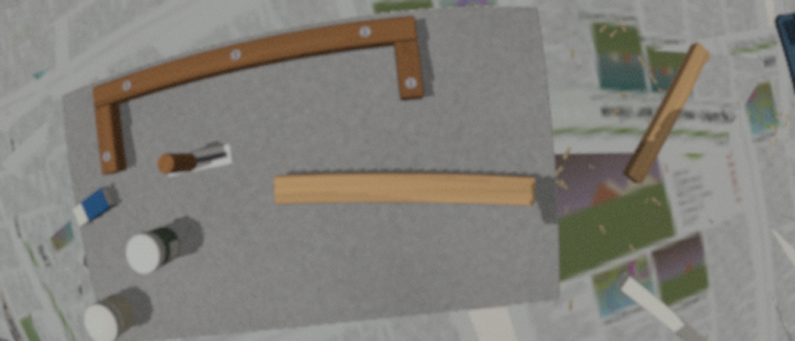

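The fence is now in view: outer corners (94, 88) and (414, 17), left stop tip (124, 170), right stop tip (401, 97), post top (165, 163).

```bash
cat > fit.py <<'E'
from h import *
from scipy.optimize import least_squares
f=env.grab_frame('wrist'); g=lambda x,y,z: pt(f,(x+.5)/1.42-.5,(y+.5)/1.42-.5,z,True)
D=[(94,88,.028,20,138),(414,17,.028,20,-138),(104,173,.028,-60,138),(124,170,.028,-60,120),(401,98,.028,-45,-120),(424,97,.028,-45,-138),(116,101,.028,0,120),(396,42,.028,0,-120),
(64,95,.01,30,190),(540,8,.01,30,-240),(558,298,.01,-220,-240)]
W=np.array([g(*d[:3]) for d in D]); B=np.array([d[3:] for d in D])/1000
T=lambda p,b: np.c_[np.cos(p[2])*b[:,0]-np.sin(p[2])*b[:,1]+p[0],np.sin(p[2])*b[:,0]+np.cos(p[2])*b[:,1]+p[1]]
p=least_squares(lambda p:(T(p,B)-W).ravel(),[.65,.05,0],loss='soft_l1',f_scale=.003).x
print(p,np.degrees(p[2]),np.round(1000*(T(p,B)-W),1).tolist()); np.save('board.npy',p)
c,s=np.cos(p[2]),np.sin(p[2])
inv=lambda w:np.round(1000*np.array([[c,s],[-s,c]])@(np.array(w)-p[:2]),1)
for n,q in dict(post=(165,163,.055),potT=(146,253,.051),potW=(102,323,.046)).items(): print(n,inv(g(*q)),g(*q))
C,d=beam(f); print(inv(C),inv(C+.1*d),inv(C-.1*d), inv(env.read_state()['tool_pos'][:2]))
E
python3 fit.py
```

```text
[ 0.65113808  0.04631123 -0.07067454] -4.049352970347822 [[1.5, 0.7], [1.1, -3.1], [-1.9, 1.3], [0.5, 4.9], [-1.2, -1.4], [-0.4, -2.6], [0.2, 5.3], [0.1, -0.4], [1.5, 2.4], [1.0, -1.0], [-3.7, -3.3]]
post [-64.9  59.5] [0.59064499 0.11027461]
potT [-130.4   93.3] [0.52766958 0.1485458 ]
potW [-185.2  161.6] [0.47786274 0.22062083]
cand 543 [484.  55.] [ 592.3 -312.1] [14.9 88.4]
cand 3498 [284. 131.] [534.1 -60. ] [197.9  21. ]
centre [ 0.5341 -0.06  ] yaw -10.4 L [0.5522 0.0384] R [ 0.5159 -0.1583]
[-109.3 -114.3] [-98.1 -14.9] [-120.4 -213.6] [-166.4 -101.3]
```

>>> apply_moves:
  grip: [0,0,0,0,0,0,0,0,0,0]
  linear:
    - [0,0,0.03]
    - [0,0,0.04]
    - [0,0,0.04]
    - [0,0,0.04]
    - [0,0,0.03]
    - [0,0,0.02]
    - [0,0,0.013]
    - [0.01,-0.001,0]
    - [0.01,-0.001,0]
    - [0.01,-0.001,0]
  rot:
    - [0,0,0]
    - [0,0,0]
    - [0,0,0]
    - [0,0,0]
    - [0,0,0]
    - [0,0,0]
    - [0,0,0]
    - [0,0,0]
    - [0,0,0]
    - [0,0,0]

```text
time: 3.9
tool_pos: [0.5113, -0.0453, 0.0195]
orientation: [0.996, -0.088, 0.001, 0.0]
contact_force: [0.8, 0.6, -0.4]
width: -0.0003
finger_force: 0.0
```

>>> apply_moves:
  grip: [0,0,0,0,0,0,0,0,0,0]
  linear:
    - [0.004,0,0]
    - [0.004,-0.0005,0]
    - [0.004,-0.0005,0]
    - [0.004,-0.0005,0]
    - [0.004,-0.0005,0]
    - [0.004,-0.0005,0]
    - [0.004,-0.0005,0]
    - [0.004,-0.001,0]
    - [0.004,-0.001,0]
    - [0,0,0]
  rot:
    - [0,0,0]
    - [0,0,0.4]
    - [0,0,0.7]
    - [0,0,0.7]
    - [0,0,0.7]
    - [0,0,0.7]
    - [0,0,0.7]
    - [0,0,0.7]
    - [0,0,0.7]
    - [0,0,0]

```text
time: 4.9
tool_pos: [0.5472, -0.0477, 0.0183]
orientation: [0.991, -0.134, 0.001, 0.0]
contact_force: [-0.7, 0.1, 0.0]
width: 0.0001
finger_force: 0.0
```

```bash
cat >> h.py <<'E'
p=np.load('board.npy'); M=np.array([[np.cos(p[2]),np.sin(p[2])],[-np.sin(p[2]),np.cos(p[2])]])
inv=lambda w:np.round(1000*M@(np.array(w)-p[:2]),1)
def rep(f,**k):
    C,d=beam(f,**k); d=M@d
    print('BOARD c',inv(C),'slope',np.degrees(np.arctan2(d[0],d[1])).round(1),'L',inv(C)+100*d,'R',inv(C)-100*d)
    s=env.read_state(); q=s['orientation']; print('tool',inv(s['tool_pos'][:2]),s['tool_pos'][2],'yaw_board',(np.degrees(2*np.arctan2(q[1],q[0])-p[2])).round(1),'t',s['time'],'F',np.round(s['contact_force'],1))
E
python3 - <<'E'
from h import *
rep(grab('wrist','w3.png'))
rep(grab('side'),wrist=False)
E
```

```text
cand 2066 [96. 88.] [659.2  14.6] [126.1   7.4]
cand 5833 [171. 237.] [581.8  -4.2] [74.1 21. ]
cand 725 [286. 224.] [573.6 -56.6] [26.2  8.9]
centre [0.6592 0.0146] yaw -3.8 L [0.6659 0.1144] R [ 0.6525 -0.0851]
BOARD c [ 10.3 -31. ] slope -0.2 L [ 9.93413045 68.99933768] R [  10.66586955 -130.99933768]
tool [ -97.5 -101.1] 0.018334955547375117 yaw_board -11.3 t 4.95 F [-0.4  0.4  0.3]
cand 2149 [100. 216.] [904.4  77. ] [109.9 273.8]
cand 274 [238. 226.] [580.2  -1.2] [105.9  33.5]
cand 1754 [ 74. 389.] [598.3 439.5] [101.4  94.5]
centre [ 0.5802 -0.0012] yaw -6.9 L [0.5922 0.0981] R [ 0.5683 -0.1005]
BOARD c [-67.4 -52.4] slope 2.8 L [-62.50748773  47.48024176] R [ -72.29251227 -152.28024176]
tool [ -97.9 -101. ] 0.0182878905634623 yaw_board -11.3 t 5.0 F [ 0.4  0.3 -0.4]
```

>>> apply_moves:
  grip: [0,0,0,0,0,0,0]
  linear:
    - [-0.015,0,0]
    - [-0.02,0,-0.02]
    - [-0.02,0,-0.045]
    - [0,0,-0.045]
    - [0,0,-0.045]
    - [0,0,-0.045]
    - [0,0,0]
  rot:
    - [0,0,0]
    - [0,0,0]
    - [0,0,0]
    - [0,0,0]
    - [0,0,0]
    - [0,0,0]
    - [0,0,0]

```text
time: 5.7
tool_pos: [0.4968, -0.0339, 0.2243]
orientation: [0.991, -0.134, 0.007, 0.001]
contact_force: [1.0, 0.3, 0.4]
width: -0.0
finger_force: 0.0
```

```bash
python3 - <<'E'
from h import *
rep(grab('wrist','w4.png'))
E
```

```text
cand 437 [486.  47.] [ 602.5 -319.7] [14.9 62.8]
cand 3554 [285. 119.] [564.5 -64.4] [197.8  21.2]
centre [ 0.5645 -0.0644] yaw -15.6 L [0.5914 0.0319] R [ 0.5377 -0.1607]
BOARD c [ -78.6 -116.5] slope 11.5 L [-58.61867313 -18.51659827] R [ -98.58132687 -214.48340173]
tool [-150.2  -90.6] 0.22149867052270034 yaw_board -11.3 t 5.75 F [-0.1  0.1 -0.2]
```

>>> apply_moves:
  grip: [0,0,0,0,0,0,0,0,0,0]
  linear:
    - [0,0.008,0.04]
    - [0,0,0.045]
    - [0,0,0.045]
    - [0,0,0.04]
    - [0,0,0.025]
    - [0.02,0,0.008]
    - [0.02,0,0]
    - [0.01,0,0]
    - [0.003,0,0]
    - [0.003,0,0]
  rot:
    - [0,0,0]
    - [0,0,0]
    - [0,0,0]
    - [0,0,0]
    - [0,0,0]
    - [0,0,0]
    - [0,0,0]
    - [0,0,0]
    - [0,0,0]
    - [0,0,0]

```text
time: 6.75
tool_pos: [0.5437, -0.0551, 0.0149]
orientation: [0.991, -0.134, -0.001, -0.0]
contact_force: [0.1, -0.6, -0.7]
width: 0.0004
finger_force: 0.0
```

>>> apply_moves:
  grip: [0,0,0,0,0,0,0,0,0,0]
  linear:
    - [0.003,0,0]
    - [0.002,0,0]
    - [0,0,0]
    - [-0.015,0,0]
    - [-0.015,0,-0.01]
    - [0,0.02,-0.045]
    - [0,0.03,-0.045]
    - [0,0.03,-0.045]
    - [0,0.03,-0.045]
    - [0,0,0]
  rot:
    - [0,0,0]
    - [0,0,0]
    - [0,0,0]
    - [0,0,0]
    - [0,0,0]
    - [0,0,0]
    - [0,0,0]
    - [0,0,0]
    - [0,0,0]
    - [0,0,0]

```text
time: 7.75
tool_pos: [0.4963, -0.153, 0.201]
orientation: [0.991, -0.135, 0.007, 0.003]
contact_force: [0.6, -0.4, -0.2]
width: -0.0
finger_force: 0.0
```

```bash
python3 - <<'E'
from h import *
rep(grab('wrist','w5.png'))
E
```

```text
cand 1450 [401.  75.] [ 582.7 -306.9] [ 15.1 114.9]
cand 3741 [185. 148.] [569.1 -65.4] [198.3  21.2]
centre [ 0.5691 -0.0654] yaw -15.5 L [0.5959 0.031 ] R [ 0.5423 -0.1617]
BOARD c [ -73.9 -117.2] slope 11.5 L [-53.96649918 -19.20686206] R [ -93.83350082 -215.19313794]
tool [-142.1 -207.5] 0.19829505969695382 yaw_board -11.5 t 7.8 F [-0.9  0.2  0.2]
```

>>> apply_moves:
  grip: [0,0,0,0,0,0,0,0,0,0]
  linear:
    - [0.025,0.014,0]
    - [0.024,0.014,0.02]
    - [0,0,0.045]
    - [0,0,0.045]
    - [0,0,0.04]
    - [0,0,0.022]
    - [0,0,0.008]
    - [0,-0.008,0]
    - [0,-0.005,0]
    - [0,-0.005,0]
  rot:
    - [0,0,0]
    - [0,0,0]
    - [0,0,0]
    - [0,0,0]
    - [0,0,0]
    - [0,0,0]
    - [0,0,0]
    - [0,0,0]
    - [0,0,0]
    - [0,0,0]

```text
time: 8.8
tool_pos: [0.5388, -0.1705, 0.0165]
orientation: [0.991, -0.133, 0.001, 0.0]
contact_force: [0.1, 0.2, 0.0]
width: -0.0
finger_force: 0.2
```

>>> apply_moves:
  grip: [0,0,0,0,0,0,0,0,0,0]
  linear:
    - [0,-0.005,0]
    - [0,-0.005,0]
    - [0,-0.005,0]
    - [0,-0.005,0]
    - [0,-0.005,0]
    - [0,-0.005,0]
    - [0,-0.005,0]
    - [0,-0.005,0]
    - [0,-0.005,0]
    - [0,0,0]
  rot:
    - [0,0,0]
    - [0,0,0]
    - [0,0,0]
    - [0,0,0]
    - [0,0,0]
    - [0,0,0]
    - [0,0,0]
    - [0,0,0]
    - [0,0,0]
    - [0,0,0]

```text
time: 9.8
tool_pos: [0.5497, -0.1266, 0.015]
orientation: [0.991, -0.133, -0.0, -0.0]
contact_force: [-1.0, 0.7, 0.3]
width: -0.0001
finger_force: 0.0
```

```bash
python3 - <<'E'
from h import *
rep(grab('side','s6.png'),wrist=False)
E
```

```text
cand 2184 [100. 216.] [904.2  77. ] [109.5 273.8]
cand 591 [238. 225.] [583.1  -9.1] [208.3  27.4]
cand 1767 [ 73. 389.] [598.3 439.5] [101.4  94.5]
centre [ 0.5831 -0.0091] yaw -16.1 L [0.6109 0.087 ] R [ 0.5553 -0.1051]
BOARD c [-63.9 -60.1] slope 12.1 L [-42.95996621  37.68299424] R [ -84.84003379 -157.88299424]
tool [ -89.  -179.9] 0.014969675223338912 yaw_board -11.3 t 9.85 F [-0.4  0.  -0.8]
```

>>> apply_moves:
  grip: [0,0,0,0,0,0,0,0,0,0]
  linear:
    - [0,-0.005,-0.002]
    - [0,-0.005,0]
    - [0,-0.005,0]
    - [0,-0.005,0]
    - [0,-0.005,0]
    - [0,-0.005,0]
    - [0,-0.005,0]
    - [0,-0.005,0]
    - [0,0,0]
    - [0,0,0]
  rot:
    - [0,0,0.3]
    - [0,0,0.3]
    - [0,0,0.3]
    - [0,0,0]
    - [0,0,0]
    - [0,0,0]
    - [0,0,0]
    - [0,0,0]
    - [0,0,0]
    - [0,0,0]

```text
time: 10.85
tool_pos: [0.5607, -0.0887, 0.017]
orientation: [0.99, -0.141, -0.0, -0.0]
contact_force: [-0.7, 0.1, 0.0]
width: 0.0003
finger_force: 0.0
```

```bash
python3 - <<'E'
from h import *
f=grab('side');rep(f,wrist=False)
a=f['img'][180:340,120:340]
cv2.imwrite('pics/s7.png',cv2.resize(a,None,fx=3.6,fy=3.6,interpolation=cv2.INTER_CUBIC))
E
```

```text
cand 2142 [100. 216.] [903.9  76.9] [108.8 273.8]
cand 630 [225. 232.] [594.3  28.6] [210.5  34.3]
cand 1757 [ 73. 389.] [598.3 439.5] [101.4  94.5]
centre [0.5943 0.0286] yaw -13.5 L [0.6177 0.1258] R [ 0.571  -0.0686]
BOARD c [-55.4 -21.7] slope 9.5 L [-38.96165073  76.93965455] R [ -71.83834927 -120.33965455]
tool [ -80.7 -141.2] 0.017027647750542056 yaw_board -12.2 t 10.9 F [-0.3  0.1 -0.3]
```

View pics/s7.png

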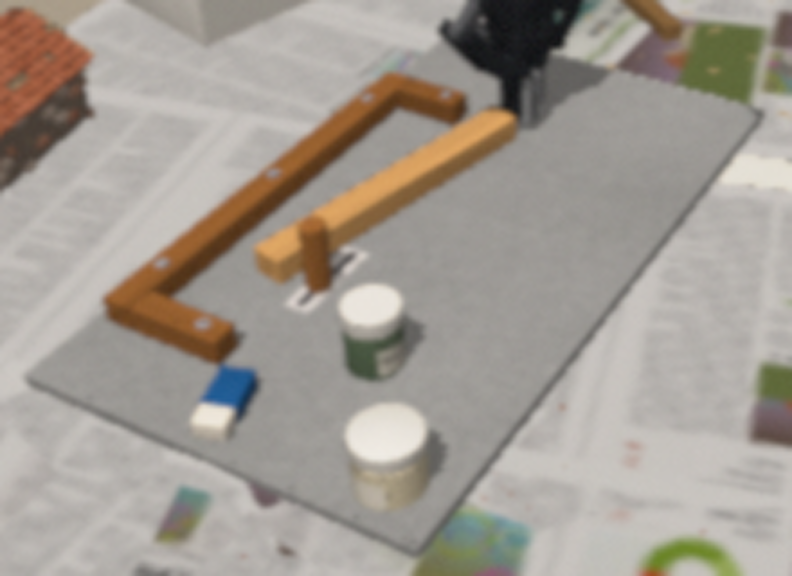

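The beam's left end (260–300, 255) is now behind the post (315, 250), and everything else is undisturbed. I'll push on until the right end clears the right stop.

>>> apply_moves:
  grip: [0,0,0,0,0,0,0,0,0,0]
  linear:
    - [0,-0.005,0]
    - [0,-0.005,0]
    - [0,-0.005,0]
    - [0,-0.005,0]
    - [0,-0.005,0]
    - [0,0,0]
    - [0,0.01,0]
    - [0,0.02,-0.02]
    - [-0.02,0,-0.045]
    - [-0.02,0,-0.045]
  rot:
    - [0,0,0]
    - [0,0,0]
    - [0,0,0]
    - [0,0,0]
    - [0,0,0]
    - [0,0,0]
    - [0,0,0]
    - [0,0,0]
    - [0,0,0]
    - [0,0,0]

```text
time: 11.9
tool_pos: [0.5199, -0.084, 0.1273]
orientation: [0.99, -0.142, -0.001, -0.0]
contact_force: [0.3, -0.1, 0.9]
width: 0.0001
finger_force: 0.0
```

>>> apply_moves:
  grip: [0,0,0,0]
  linear:
    - [-0.03,-0.03,-0.045]
    - [-0.02,-0.03,-0.045]
    - [0,0,0]
    - [0,0,0]
  rot:
    - [0,0,0]
    - [0,0,0]
    - [0,0,0]
    - [0,0,0]

```text
time: 12.3
tool_pos: [0.4955, -0.0231, 0.2036]
orientation: [0.99, -0.141, 0.002, 0.0]
contact_force: [-0.4, -0.1, -0.6]
width: -0.0001
finger_force: 0.0
```

```bash
python3 - <<'E'
from h import *
f=grab('wrist');rep(f); rep(grab('side'),wrist=False)
cv2.imwrite('pics/w8.png',cv2.resize(f['img'][:240],None,fx=1.42,fy=1.42,interpolation=cv2.INTER_CUBIC))
E
```

```text
cand 527 [500.  40.] [ 598.7 -315.2] [14.4 73.1]
cand 3831 [193. 109.] [602.6  44. ] [197.6  21.4]
centre [0.6026 0.044 ] yaw -16.8 L [0.6315 0.1398] R [ 0.5737 -0.0517]
BOARD c [-48.2  -5.7] slope 12.7 L [-26.13685461  91.83572637] R [ -70.26314539 -103.23572637]
tool [-150.7  -80.6] 0.20242049452409697 yaw_board -12.2 t 12.35 F [-0.7  0.2 -0.8]
cand 1623 [100. 216.] [903.4  76.9] [107.1 273.5]
cand 636 [216. 237.] [602.5  51.3] [211.3  34.5]
cand 1691 [ 73. 389.] [598.3 439.5] [101.4  94.5]
centre [0.6025 0.0513] yaw -13.9 L [0.6265 0.1484] R [ 0.5785 -0.0457]
BOARD c [-48.9   1.6] slope 9.8 L [-31.80619516 100.1281803 ] R [-65.99380484 -96.9281803 ]
tool [-151.   -80.7] 0.20167421541562694 yaw_board -12.3 t 12.4 F [ 0.3  1.  -0.7]
```

View pics/w8.png

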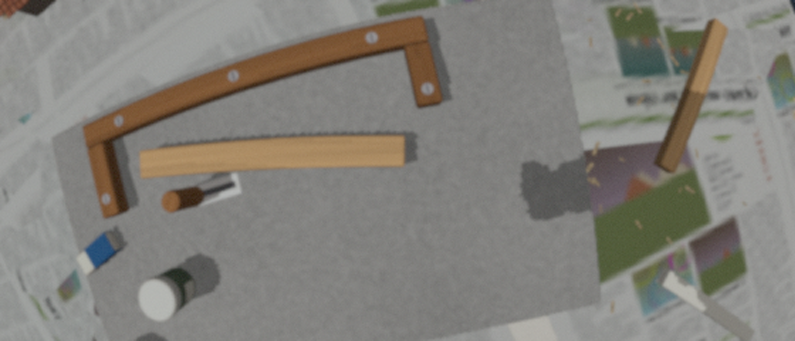

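The beam runs (140–405, 135–178), left end behind the post (175, 200) and right end clear of the right stop (428, 103). Now I'll swing the right end in.

>>> apply_moves:
  grip: [0,0,0,0,0,0,0,0,0,0]
  linear:
    - [0,-0.018,0.03]
    - [0,0,0.045]
    - [0,0,0.045]
    - [0,0,0.04]
    - [0,0,0.017]
    - [0.015,0,0.007]
    - [0.02,0,0]
    - [0.015,0,0]
    - [0.006,0,0]
    - [0.004,-0.0005,0]
  rot:
    - [0,0,0]
    - [0,0,0]
    - [0,0,0]
    - [0,0,0]
    - [0,0,0]
    - [0,0,0]
    - [0,0,0]
    - [0,0,0]
    - [0,0,0]
    - [0,0,0]

```text
time: 13.4
tool_pos: [0.5573, -0.0226, 0.017]
orientation: [0.99, -0.142, -0.001, -0.0]
contact_force: [-0.2, 1.3, 1.1]
width: -0.0001
finger_force: 0.0
```

>>> apply_moves:
  grip: [0,0,0,0,0,0,0,0,0,0]
  linear:
    - [0.004,-0.001,0]
    - [0.004,-0.001,0]
    - [0.004,-0.001,0]
    - [0.004,-0.0005,0]
    - [0.004,-0.0005,0]
    - [0.004,-0.0005,0]
    - [0.004,-0.0005,0]
    - [0.004,0,0]
    - [0.004,0,0]
    - [0.004,0,0]
  rot:
    - [0,0,-1]
    - [0,0,-1]
    - [0,0,-1]
    - [0,0,-1]
    - [0,0,-1]
    - [0,0,-1]
    - [0,0,-1]
    - [0,0,-1]
    - [0,0,-1]
    - [0,0,-1]

```text
time: 14.4
tool_pos: [0.5984, -0.0251, 0.0185]
orientation: [0.999, -0.054, -0.0, -0.0]
contact_force: [-0.8, -0.7, 0.2]
width: -0.0004
finger_force: 0.4
```

```bash
python3 - <<'E'
from h import *
rep(grab('side','s9.png'),wrist=False)
E
```

```text
cand 2115 [100. 216.] [904.   76.9] [108.8 273.7]
cand 603 [205. 240.] [621.4  61.7] [ 31.8 204. ]
cand 1749 [ 73. 389.] [598.3 439.5] [101.4  94.5]
centre [0.6214 0.0617] yaw 2.2 L [0.6176 0.1616] R [ 0.6252 -0.0382]
BOARD c [-30.7  13.3] slope -6.2 L [-41.5577214  112.70880469] R [-19.8422786  -86.10880469]
tool [-46.4 -75.2] 0.01862800999651885 yaw_board -2.1 t 14.45 F [ 0.6 -0.5  0.3]
```

>>> apply_moves:
  grip: [0,0,0,0,0,0,0,0,0]
  linear:
    - [0,0,0]
    - [-0.012,0,0]
    - [-0.02,0,0]
    - [-0.02,-0.02,-0.03]
    - [-0.02,-0.03,-0.045]
    - [-0.02,-0.025,-0.045]
    - [-0.01,0,-0.045]
    - [0,0,-0.02]
    - [0,0,0]
  rot:
    - [0,0,0]
    - [0,0,0]
    - [0,0,0]
    - [0,0,0]
    - [0,0,0]
    - [0,0,-2]
    - [0,0,0]
    - [0,0,0]
    - [0,0,0]

```text
time: 15.35
tool_pos: [0.5108, 0.0537, 0.1969]
orientation: [0.999, -0.037, 0.004, 0.0]
contact_force: [-0.5, 0.3, 0.1]
width: -0.0001
finger_force: 0.0
```

```bash
python3 - <<'E'
from h import *
rep(grab('wrist','w10.png'))
E
```

```text
cand 4377 [278.  79.] [622.3  46.2] [198.6  21.1]
cand 315 [  4. 156.] [589.6 398.1] [20.5 78. ]
centre [0.6223 0.0462] yaw -0.9 L [0.6238 0.1462] R [ 0.6208 -0.0538]
BOARD c [-28.8  -2.1] slope -3.2 L [-34.37340409  97.74456637] R [ -23.22659591 -101.94456637]
tool [-141.6   -2.8] 0.19491122534370137 yaw_board -0.2 t 15.4 F [-0.5  1.  -0.3]
```

>>> apply_moves:
  grip: [0,0,0,0,0,0,0,0,0,0]
  linear:
    - [0.01,-0.021,0.03]
    - [0.01,0,0.045]
    - [0.01,0,0.045]
    - [0.01,0,0.035]
    - [0.01,0,0.017]
    - [0.015,0,0.005]
    - [0.015,0,0]
    - [0.008,0,0]
    - [0.004,0,0]
    - [0.004,0,0]
  rot:
    - [0,0,0]
    - [0,0,0]
    - [0,0,0]
    - [0,0,0]
    - [0,0,0]
    - [0,0,0]
    - [0,0,0]
    - [0,0,0]
    - [0,0,0]
    - [0,0,0]

```text
time: 16.4
tool_pos: [0.605, 0.0672, 0.0155]
orientation: [0.999, -0.037, -0.001, -0.0]
contact_force: [-1.4, 0.6, -0.1]
width: -0.0001
finger_force: 0.2
```

>>> apply_moves:
  grip: [0,0,0,0,0,0]
  linear:
    - [0.004,0,0]
    - [0.003,0,0]
    - [0.002,0,0]
    - [0.002,0,0]
    - [0,0,0]
    - [0,0,0]
  rot:
    - [0,0,0]
    - [0,0,0]
    - [0,0,0]
    - [0,0,0]
    - [0,0,0]
    - [0,0,0]

```text
time: 17.0
tool_pos: [0.6172, 0.0664, 0.0164]
orientation: [0.999, -0.037, 0.0, 0.0]
contact_force: [-0.1, 0.6, 0.7]
width: -0.0002
finger_force: 0.0
```

```bash
python3 - <<'E'
from h import *
rep(grab('side'),wrist=False)
E
```

```text
cand 2119 [100. 216.] [904.4  77.3] [109.9 274.4]
cand 319 [186. 247.] [643.3 111. ] [ 30.6 101.9]
cand 1746 [ 73. 389.] [598.3 439.5] [101.4  94.5]h.py:31: RuntimeWarning: invalid value encountered in divide
  e=[b[i]-b[i-1] for i in range(4)]; k=max(range(4),key=lambda i:np.hypot(*e[i])); d=e[k]; d=d*np.sign(d[1])/np.hypot(*d)
Traceback (most recent call last):
  File "h.py", line 37, in rep
    C,d=beam(f,**k); d=M@d
        ~~~~^^^^^^^
  File "h.py", line 32, in beam
    c=np.array(best[0])/1000
               ~~~~^^^
TypeError: 'NoneType' object is not subscriptable
```

>>> apply_moves:
  grip: [0,0,0,0]
  linear:
    - [0.001,0,0]
    - [0.001,0,0]
    - [0,0,0]
    - [0,0,0]
  rot:
    - [0,0,0]
    - [0,0,0]
    - [0,0,0]
    - [0,0,0]

```text
time: 17.45
tool_pos: [0.6189, 0.0663, 0.0163]
orientation: [0.999, -0.037, -0.0, -0.0]
contact_force: [-1.1, -0.4, 1.2]
width: 0.0
finger_force: 0.6
```

>>> apply_moves:
  grip: [0,0,0]
  linear:
    - [0.001,0,0]
    - [0,0,0]
    - [0,0,0]
  rot:
    - [0,0,0]
    - [0,0,0]
    - [0,0,0]

```text
time: 17.75
tool_pos: [0.6201, 0.0661, 0.0163]
orientation: [0.999, -0.037, 0.0, 0.0]
contact_force: [-1.3, -0.2, 0.8]
width: -0.0003
finger_force: 0.5
```

>>> apply_moves:
  grip: [0,0,0,0]
  linear:
    - [0.001,0,0]
    - [0.001,0,0]
    - [0,0,0]
    - [0,0,0]
  rot:
    - [0,0,0]
    - [0,0,0]
    - [0,0,0]
    - [0,0,0]

```text
time: 18.15
tool_pos: [0.6225, 0.0659, 0.0163]
orientation: [0.999, -0.037, 0.0, 0.0]
contact_force: [0.2, 0.0, -0.4]
width: 0.0002
finger_force: 0.2
```

>>> apply_moves:
  grip: [0,0,0,0]
  linear:
    - [0.001,0,0]
    - [0.001,0,0]
    - [0,0,0]
    - [0,0,0]
  rot:
    - [0,0,0]
    - [0,0,0]
    - [0,0,0]
    - [0,0,0]

```text
time: 18.55
tool_pos: [0.6231, 0.0659, 0.0162]
orientation: [0.999, -0.037, -0.001, 0.0]
contact_force: [-4.7, -0.1, 3.2]
width: -0.0
finger_force: 2.0
```

>>> apply_moves:
  grip: [0,0,0,0,0,0,0,0,0,0]
  linear:
    - [0.001,0,0]
    - [0,0,0]
    - [-0.01,0,0]
    - [-0.02,0.02,0]
    - [-0.02,0,-0.03]
    - [-0.02,0,-0.045]
    - [-0.02,0,-0.045]
    - [-0.01,0,-0.045]
    - [0,0,-0.02]
    - [0,0,0]
  rot:
    - [0,0,0]
    - [0,0,0]
    - [0,0,0]
    - [0,0,0]
    - [0,0,0]
    - [0,0,0]
    - [0,0,0]
    - [0,0,0]
    - [0,0,0]
    - [0,0,0]

```text
time: 19.55
tool_pos: [0.5272, 0.0532, 0.2054]
orientation: [0.999, -0.037, 0.006, 0.0]
contact_force: [0.4, 0.8, -0.8]
width: -0.0001
finger_force: 0.0
```

```bash
python3 - <<'E'
from h import *
f=grab('wrist');rep(f)
a=f['img'][0:160,60:500]
g=grab('side')['img'][180:340,120:340]
cv2.imwrite('pics/w11.png',np.vstack([cv2.resize(a,(792,288),interpolation=cv2.INTER_CUBIC),cv2.resize(g[30:110,:220],(792,288),interpolation=cv2.INTER_CUBIC)]))
E
```

```text
cand 4115 [279.  76.] [642.8  44.8] [198.6  21.3]
cand 420 [  8. 167.] [592.2 405.2] [34.  91.1]
centre [0.6428 0.0448] yaw -3.9 L [0.6496 0.1445] R [ 0.636 -0.055]
BOARD c [-8.2 -2.1] slope -0.1 L [-8.45124221 97.89968443] R [  -7.94875779 -102.09968443]
tool [-125.5   -1.9] 0.20327617484658955 yaw_board -0.2 t 19.6 F [0.2 1.4 0.1]
```

View pics/w11.png

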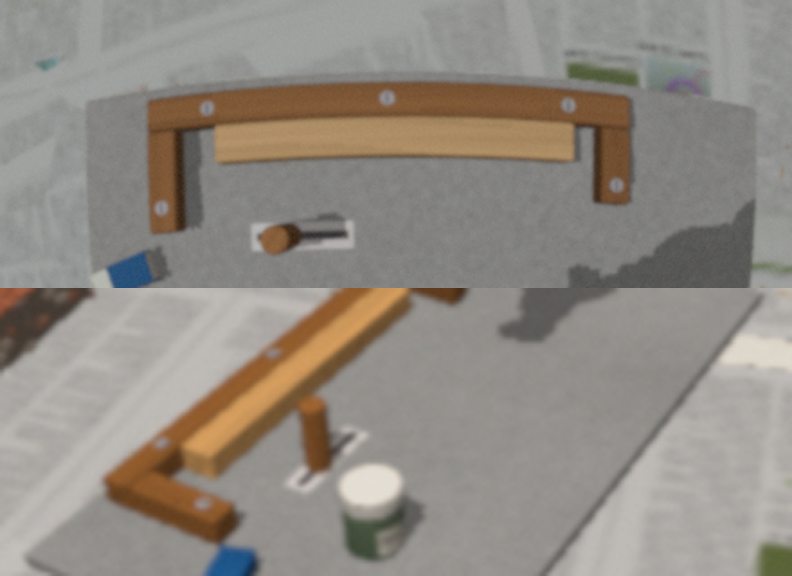

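The beam lies flat on the fence along its whole length (top 215–575), between the stops with a gap on each side, and the other things are untouched.

```bash
python3 -c "
from cell import env
print(env.job_done())"
```

```text
the job is handed in; nothing more can be done
None
```

The job is handed in: the beam went in left end first behind the post, was swung in, and in the last images lay flat along the back fence between the stops, with the pots and eraser untouched; it took about 20 s of the 72 s allowed, and no verdict was returned.

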